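# Square up a frame corner

### The job

The stud of this half-made frame corner is on a single stiff screw and leans in. Take the try square, lay it flat in the inside corner and press it home so that the back of its stock is flush on the plate and its blade has pushed the stud out square and is flush along it. Finish still gripping the square and pressing it against both pieces, and leave the tape roll, the eraser and the offcut alone.

Things in the scene. Friction and masses are not known exactly. Their poses are not given: they have to be found in the camera images.
- square: Try square, loose, about 0.16 kg: L of a wooden stock and a thin steel blade. Origin on its underside, z up. Stock: x -53 to 52 mm, y 57 to 79 mm, z 0 to 17 mm; its back is the face y = 79 mm. Blade: 2 mm thick at z 8 to 10 mm, x 24 to 52 mm, from the stock to y = -79 mm; its outer edge x = 52 mm is flush with the stock's end. Lies flat; grip the stock across its 22 mm.
- square_heel (a point): The square's outer heel, at its underside: where the back of the stock and the outer edge of the blade meet; (52, 79, 0) mm in the square's frame. It belongs at the inside corner.
- stock_mid (a point): Middle of the stock, at (0, 68, 8.5) mm in the square's frame.
- corner: Frame corner, fixed. Origin = inside corner at table height, z up, x away from the robot (within 0.2 rad). The plate's face is the plane x = 0, looking to -x; the face of the stud, once square, is the plane y = 0, looking to +y. The square belongs at x < 0, y > 0, its own x along this -y and its own y along this +x.
- plate: Plate of the corner: pale wooden lath fixed flat on the table, same frame as corner. It fills x 0 to 32 mm, y -32 to 128 mm and is only 8 mm high, so the top 9 mm of the square's stock stands above it and can be gripped there with the fingertips over the plate.
- stud_part (a joint): Angle of the stud on its screw, rad: 0 = square to the plate, positive = leaning in over the corner (towards corner +y). Starts at 0.06 to 0.13, can go from -0.01 (where the lap's shoulder stops it) to 0.2. About 0.3 N m of friction, no spring: stays where it is pushed.
- stud_face (a point): Point on the stud's inner face, at half height; (-90, 0, 9) mm in the corner's frame once square. The stud is a darker batten 32 mm wide, 18 mm high, reaching 190 mm out from the corner along -x, half-lapped over the plate, turning about an upright screw at (16, -16) mm in the corner's frame.
- tape_roll: Bystander: roll of masking tape lying flat, 96 mm across, 25 mm high. Origin at its underside.
- rubber: Bystander: eraser, 19 x 42 x 13 mm. Origin at its underside.
- offcut: Bystander: wood offcut, 45 x 52 x 18 mm. Origin at its underside.
There are look-alikes about, which are no part of the job. There is more than one size of the square; the job needs the larger.

How it is judged:
By the outcome, as a careful person would: the job done as asked, in the order asked, and still so for the second after the job is handed in, while the arm keeps its last pose, push and grip.
It also fails if it takes over 53 s, if anything falls off the work surface, if the arm or the gripper's body presses on something with over 40 N, if the wrist force passes 120 N, or if a joint passes its speed limit or range.

### The arm

A 6-joint arm with a two-finger parallel gripper is mounted at the origin on the work surface; the furniture and walls round the work are solid. World frame = base frame: x ahead of the robot, y to its left, z up, the work surface at z = 0. Lengths are in mm, angles in degrees, forces in N, time in s.
With the tool pointing down it reaches from about 350 to 850 mm from the base axis. Payload 8.1 kg.
Tool frame: the origin (TCP) lies at the very end of the fingers, on their centre line; the grasp point (between the pads) lies 19 mm behind it (r.grip_depth is the distance from the TCP to the grasp point, in mm); z points along the fingers, y is the direction in which the jaws open and shut (so a half turn about z gives the same grasp; the last joint's range is limited). The gripper opens to 85 mm and grips with 20 to 120 N. Pads are 22 mm wide; open, the fingers measure 114 mm over their backs; the gripper's body (76 mm by 85 mm) begins 54 mm behind the grasp point. The pads swing forward as they close: fully open they stand 13 mm farther back than shut.
Start: joints at [-4.893, 7.471, 85.268, -0, 87.261, -4.893], TCP at [600.004, 0.022, 231.292] pointing down, gripper open.
Joint ranges: [-169.43, 169.43], [-51.17, 129.36], [1.28, 143.12], [-76.62, 256.62], [0, 156.53], [-152.29, 152.29]. Speed limits (degrees/s): [136.94, 136.94, 159.86, 180, 180, 180].

### API

Orientations are given as [roll, pitch, yaw] about the fixed x, y, z axes, in that order (R = Rz(yaw) Ry(pitch) Rx(roll)).
In Python, from bench import status, viewer, hand_in, r gives the robot as it stands.
- The arm moves only by the shell command python3 -m crank 'ROWS' [OPENING] [FORCE]. ROWS is a JSON object of lists of equal length, an entry for each row: "slide": the shift along the tool's x, y, z in m, a list of three; "twist": the turn about the tool's z in rad. A call has 1 to 8 rows; each row shifts and turns the commanded pose from where the row before left it, along the tool's axes as they then stand; what a row does not reach is not made up. A row lasts 1/10 s, in which the tool goes at most 50 mm and 8.59 degrees, less where a joint would pass 70% of its speed; a pose out of reach is approached as far as the arm can. A call with a gripper value outside its range is refused whole. OPENING is the closure, from 0 (fully open) to 1 (shut), set as the call begins (- or left out, the last holds). The fingers move at their own pace and stop on an object; FORCE is the grip in N (left out, the last holds). Time passes only in rows, so rows that do not move let the fingers close. It gives the time, the measured TCP pose, the force and the opening at its end, in the units of the state.
- status.sense(): the state, without advancing time (a new reading comes with each control period).
- viewer.snapshot(name): name is "scene" or "top" or "wrist"; returns a dict with "img" (480x640x3 uint8, red, green, blue), "fx", "fy", "cx", "cy" (pixels), "R" (3x3) and "t" (3): a world point X has camera coordinates R X + t; the wrist camera has in their place "hand_eye" (4x4, takes a point from camera to tool coordinates, whose origin is the TCP and whose axes are the flange's). Camera axes: x right, y down, z forward; pixel columns grow to the right and rows downward; lengths in mm; the calibration is good to about 2 mm. The wrist camera is an equidistant fisheye: a pixel r from the principal point sees the ray r / f radians off the axis. A picture is of the moment at which its call begins: read the wrist's pose just before it. There is no depth.
- hand_in(): hands the job in, once; it reports no verdict.
The state is a dict: "time": time; "joint_pos": joint angles; "qd": joint speeds; "joint_efforts": joint torques, N m; "tool_pos": TCP position; "tcp_rot": TCP orientation; "ft_force": force on the tool from outside, world axes, zero at the start; "wrist_torque": the same for the moment, N m; "finger_gap": finger opening in mm.
Only numpy, scipy, OpenCV 4.12 (cv2) and the standard library are available. Lean on these libraries where they do the work, as an engineer would, in place of code of your own. Each camera call takes 0.05 s, during which the arm holds its last target.

## Working session

There is one attempt and no reset: what is moved stays moved. The work goes in short steps, Python scripts to look and compute and a shell command to move; the robot and the scene stay as the last step left them, time stands still between calls to the robot, and variables do not carry over. Pictures are saved under pics/ and viewed, and the job is handed in when it is done.

```bash
ls; mkdir -p pics; python3 - <<'E'
from bench import status, viewer, r
import cv2
print(status.sense())
for n in ("scene","top","wrist"):
    s=viewer.snapshot(n); cv2.imwrite(f"pics/{n}0.png",s["img"][:,:,::-1])
    print(n,{k:v for k,v in s.items() if k!="img"})
E
```

```text
pics
{'time': 0.0, 'joint_pos': array([-4.89224023e+00,  7.51447121e+00,  8.53297776e+01,  3.48646890e-04,
        8.72609863e+01, -4.89176483e+00]), 'qd': array([ 0.02972675,  0.01196506, -0.02921297, -0.12460682, -0.03683077,
       -0.07352977]), 'joint_efforts': array([-1.90700346e-03, -5.69404185e+01, -5.00557995e+01, -2.19391650e-04,
        1.44415747e-02,  7.24149572e-05]), 'tool_pos': array([5.99451945e+02, 8.00578117e-02, 2.30246290e+02]), 'tcp_rot': array([-1.79895178e+02, -9.32073151e-03,  8.99994991e+01]), 'ft_force': array([0.64004592, 0.30257811, 0.14877632]), 'wrist_torque': array([-0.0026504 , -0.01194516,  0.01332165]), 'finger_gap': 85.89091775086158}
scene {'fx': 608.0544667916015, 'fy': 608.0544667916015, 'cx': 321.5127569881277, 'cy': 240.70839594326785, 'R': array([[ 0.80679452, -0.59070884,  0.01206961],
       [-0.39903012, -0.55983621, -0.72619445],
       [ 0.43572648,  0.58107356, -0.68738341]]), 't': array([-369.61718623,  135.28952699, 1173.72595293])}
top {'fx': 589.7264484195836, 'fy': 589.7264484195836, 'cx': 312.240806009055, 'cy': 232.45768972527162, 'R': array([[-0.0246354 , -0.99963168, -0.01138418],
       [-0.9943464 ,  0.02567853, -0.1030332 ],
       [ 0.10328758,  0.00878155, -0.99461277]]), 't': array([ -64.69585534,  395.21430611, 1274.87239676])}
wrist {'fx': 371.64829954431775, 'fy': 371.64829954431775, 'cx': 322.47367928812173, 'cy': 242.22306020048157, 'hand_eye': array([[-6.90658132e-04, -9.66147386e-01, -2.57989829e-01,
         6.54038850e+01],
       [ 9.99999582e-01, -5.12786937e-04, -7.56735586e-04,
        -4.91381747e-02],
       [ 5.98824294e-04, -2.57990244e-01,  9.66147336e-01,
        -1.42596361e+02],
       [ 0.00000000e+00,  0.00000000e+00,  0.00000000e+00,
         1.00000000e+00]])}
```

View pics/top0.png

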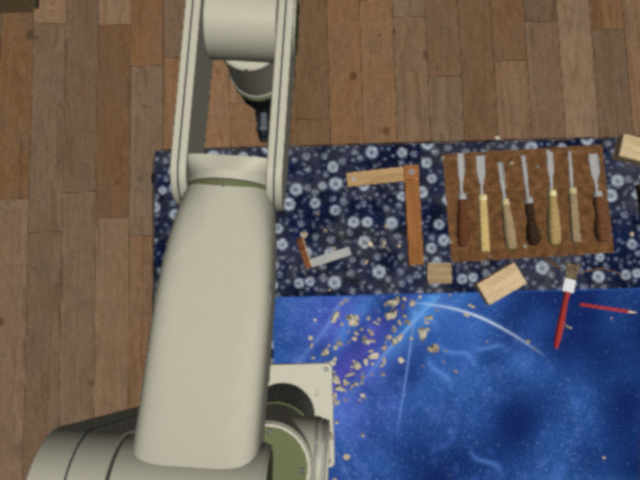

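View pics/scene0.png

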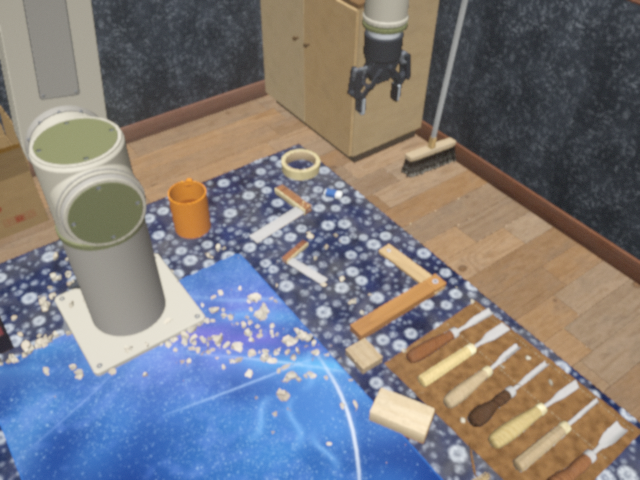

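View pics/wrist0.png

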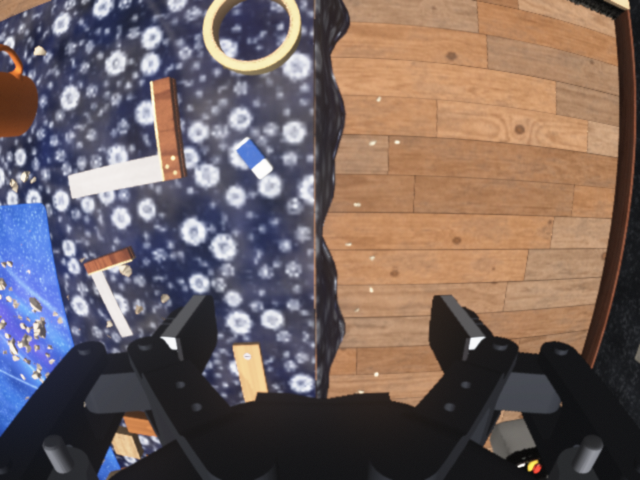

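The wrist view shows two squares: the larger with its stock at (165,130), and a smaller one at (110,270). I'll compute scale next to confirm which is which.

```bash
cat > h.py <<'E'
import numpy as np, cv2
from scipy.spatial.transform import Rotation as Ro
from bench import status, viewer, r
def tcp():
    s=status.sense(); T=np.eye(4); T[:3,:3]=Ro.from_euler('xyz',s["tcp_rot"],degrees=True).as_matrix(); T[:3,3]=s["tool_pos"]; return T
def cam(name,s,T=None):
    if name=="wrist":
        W=T@s["hand_eye"]; return W[:3,:3],W[:3,3]
    return s["R"].T, -s["R"].T@s["t"]
def rays(name,s,px):
    px=np.atleast_2d(px).astype(float); x=(px[:,0]-s["cx"])/s["fx"]; y=(px[:,1]-s["cy"])/s["fy"]
    if name=="wrist":
        th=np.hypot(x,y); k=np.where(th<1e-9,1,np.sin(th)/np.maximum(th,1e-9)); return np.c_[x*k,y*k,np.cos(th)]
    return np.c_[x,y,np.ones(len(x))]
def topl(name,s,px,z,T=None):
    Rw,c=cam(name,s,T); d=rays(name,s,px)@Rw.T
    return c+d*((z-c[2])/d[:,2])[:,None]
def proj(name,s,X,T=None):
    Rw,c=cam(name,s,T); p=(np.atleast_2d(X)-c)@Rw
    if name=="wrist":
        th=np.arctan2(np.hypot(p[:,0],p[:,1]),p[:,2]); n=np.hypot(p[:,0],p[:,1]); k=th/np.maximum(n,1e-9)
        return np.c_[s["cx"]+s["fx"]*p[:,0]*k,s["cy"]+s["fy"]*p[:,1]*k]
    return np.c_[s["cx"]+s["fx"]*p[:,0]/p[:,2],s["cy"]+s["fy"]*p[:,1]/p[:,2]]
def snap(name,fn):
    T=tcp(); s=viewer.snapshot(name); cv2.imwrite(f"pics/{fn}.png",s["img"][:,:,::-1])
    np.save(f"pics/{fn}.npy",{"s":s,"T":T,"name":name},allow_pickle=True); return s,T
def load(fn):
    d=np.load(f"pics/{fn}.npy",allow_pickle=True).item(); return d["name"],d["s"],d["T"]
def crop(fn,x0,y0,x1,y1,k,out):
    im=cv2.imread(f"pics/{fn}.png")[y0:y1,x0:x1]; cv2.imwrite(f"pics/{out}.png",cv2.resize(im,None,fx=k,fy=k,interpolation=cv2.INTER_CUBIC))
E
python3 - <<'E'
from h import *
np.set_printoptions(precision=1,suppress=True)
s,T=snap("wrist","w1"); t,_=snap("top","t1"); 
print("sq big wrist",topl("wrist",s,[[152,80],[172,78],[186,178],[164,180],[70,198]],17,T))
print("sq small",topl("wrist",s,[[86,262],[130,250],[133,260],[130,335]],17,T))
print("tape,rubber",topl("wrist",s,[[252,37],[255,157]],10,T))
print("corner top",topl("top",t,[[347,180],[404,168],[418,166],[408,182],[408,265],[423,264]],12))
E
```

```text
sq big wrist [[426.2 140.7  17. ]
 [449.  139.9  17. ]
 [462.3  37.   17. ]
 [437.4  36.1  17. ]
 [310.   22.8  17. ]]
sq small [[ 321.3  -53.6   17. ]
 [ 387.3  -38.4   17. ]
 [ 389.5  -49.9   17. ]
 [ 366.  -145.7   17. ]]
tape,rubber [[529.9 176.9  10. ]
 [532.9  55.   10. ]]
corner top [[ 509.8 -154.9   12. ]
 [ 533.5 -282.8   12. ]
 [ 537.2 -314.1   12. ]
 [ 501.6 -290.4   12. ]
 [ 317.1 -282.7   12. ]
 [ 318.5 -315.7   12. ]]
```

```bash
python3 - <<'E'
from h import *
crop("w1",40,60,240,360,2.0,"w1c")
crop("t1",320,140,460,300,4,"t1c")
E
```

```text
(no output)
```

View pics/w1c.png

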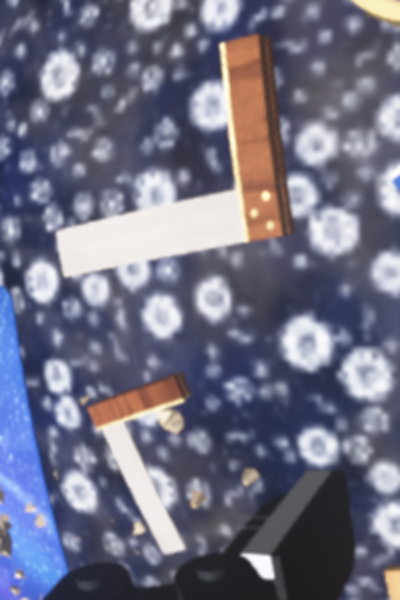

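View pics/t1c.png

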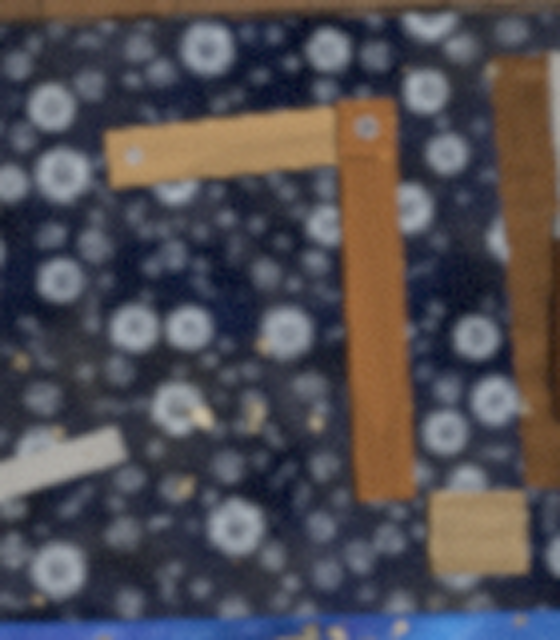

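Larger square identified. Its stock spans (426..462, 37..140), about 105 mm, and its blade runs about 135 mm towards the robot. The other one has a stock of only about 66 mm. Next I'll look at the corner from above.

```bash
python3 -m crank '{"slide":[[-0.032,-0.025,-0.005],[-0.032,-0.025,-0.005],[-0.032,-0.025,-0.005],[-0.032,-0.025,-0.005],[-0.032,-0.025,-0.005],[-0.032,-0.025,-0.005],[0,0,0],[0,0,0]],"twist":[0,0,0,0,0,0,0,0]}' 0 60
python3 - <<'E'
from h import *
s,T=snap("wrist","w2"); print(T)
snap("top","t2"); snap("scene","s2")
E
```

```text
time: 1.05
tool_pos: [449.7, -192.7, 261.5]
tcp_rot: [180.0, 0.0, 89.9]
ft_force: [0.4, 0.3, 0.5]
finger_gap: 85.5
[[ 2.43634362e-03  9.99996740e-01  7.64535209e-04  4.49698896e+02]
 [ 9.99997031e-01 -2.43631601e-03 -3.70489885e-05 -1.92685821e+02]
 [-3.51862183e-05  7.64623203e-04 -9.99999707e-01  2.61544807e+02]
 [ 0.00000000e+00  0.00000000e+00  0.00000000e+00  1.00000000e+00]]
```

View pics/w2.png

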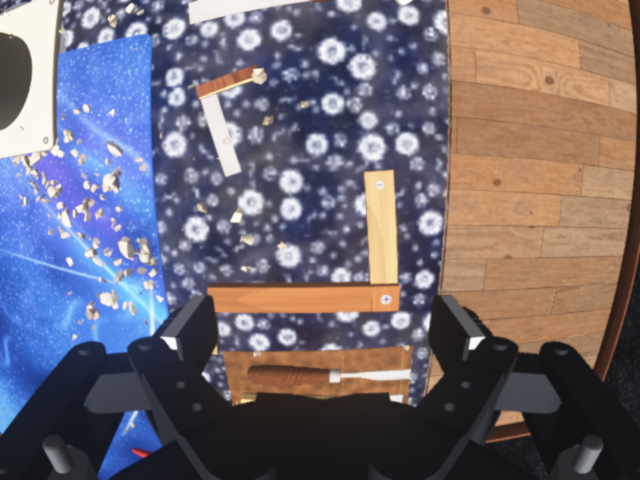

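```bash
python3 - <<'E'
from h import *
crop("w2",340,150,420,330,3.3,"w2a")
crop("w2",200,260,410,330,3.8,"w2b")
E
```

```text
(no output)
```

View pics/w2a.png

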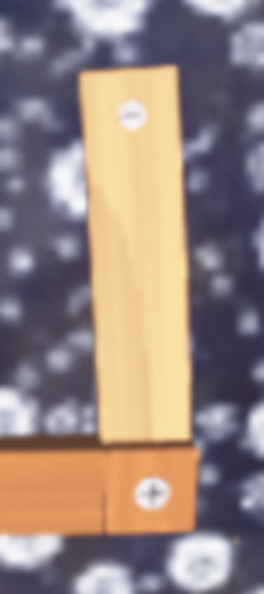

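View pics/w2b.png

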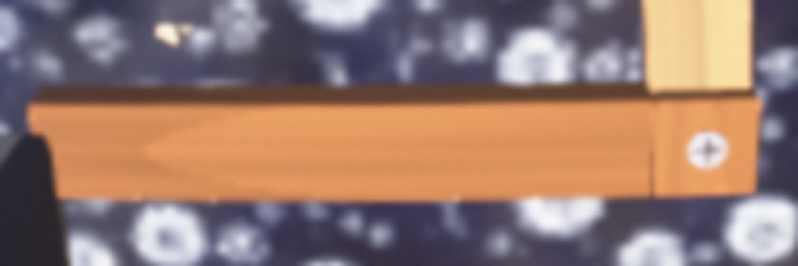

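```bash
cat > fitc.py <<'E'
from h import *
from scipy.optimize import least_squares
def model(p,n=None):
    x,y,a,b=p
    R=lambda t:np.array([[np.cos(t),-np.sin(t)],[np.sin(t),np.cos(t)]])
    pl=np.array([[0,128],[32,128],[32,0],[0,0]],float)
    # stud leaning in: rotates about (16,-16) so its -x end goes to +y => angle -b
    st=np.array([[-190,0],[32,0],[32,-32],[-190,-32]],float)-[16,-16]
    st=st@R(-b).T+[16,-16]
    f=lambda q,z:np.c_[q@R(a).T+[x,y],np.full(len(q),z)]
    return f(pl,8.),f(st,18.),f(np.array([[16.,-16]]),18.)
if __name__=="__main__":
    np.set_printoptions(precision=3,suppress=True)
    nm,s,T=load("w2")
    pp=np.array([[364.2,171.8],[393.6,170.2],[397.9,284.2],[370.6,284.2]])
    ss=np.array([[207.9,286.8],[400.5,285.8],[399.2,310.8],[215,312.1]]); sc=np.array([[386,299.5]])
    ix=[0,1,2,3]
    def res(p):
        a,b,c=model(p); return np.r_[(proj(nm,s,a,T)-pp).ravel(),(proj(nm,s,b,T)-ss).ravel(),(proj(nm,s,c,T)-sc).ravel()]
    f=least_squares(res,[505,-283,.09,.1],x_scale=[1,1,.01,.01]); print(f.x,np.degrees(f.x[2])); print(f.fun.reshape(-1,2))
    t=load("t2")
    print("plate top-cam",proj("top",t[1],model(f.x)[0])); print("stud",proj("top",t[1],model(f.x)[1]))
    crop("t2",330,140,440,290,4,"t2c")
    # big square from w1
    nm,s,T=load("w1")
    pts=np.array([[-53,57,17],[-53,79,17],[52,79,17],[52,57,17],[52,-79,10],[24,-79,10]],float)
    px=np.array([[40+221/2,60+43/2],[40+261/2,60+34/2],[40+281/2,60+236/2],[40+247/2,60+241/2],[40+65/2,60+277/2],[40+57/2,60+233/2]])
    def rs(p):
        c,q=np.cos(p[2]),np.sin(p[2]); X=pts.copy(); X[:,:2]=pts[:,:2]@np.array([[c,-q],[q,c]]).T+p[:2]; return (proj(nm,s,X,T)-px).ravel()
    g=least_squares(rs,[380,90,-1.57],x_scale=[1,1,.01]); print("sq",g.x,np.degrees(g.x[2])); print(g.fun.reshape(-1,2))
    a=g.x[2]; R=np.array([[np.cos(a),-np.sin(a)],[np.sin(a),np.cos(a)]])
    print("stock mid",R@[0,68]+g.x[:2],"heel",R@[52,79]+g.x[:2])
E
python3 fitc.py
```

```text
[ 505.498 -283.69     0.087    0.078] 5.0089911181177795
[[ 0.122  0.661]
 [ 0.086  0.15 ]
 [ 0.713 -2.275]
 [ 0.765  0.399]
 [-0.147  0.648]
 [ 0.854  0.237]
 [ 0.439  0.665]
 [-4.057  0.303]
 [ 0.876 -0.135]]
plate top-cam [[347.696 187.152]
 [346.008 173.136]
 [402.833 166.709]
 [404.664 180.709]]
stud [[409.034 265.058]
 [403.983 165.151]
 [418.398 164.64 ]
 [423.708 264.557]]
sq [375.041  80.321  -1.457] -83.47285364502913
[[ 0.985 -0.303]
 [ 0.195 -0.749]
 [ 2.914 -0.486]
 [ 0.681  0.411]
 [-3.441  1.532]
 [-3.589  0.201]]
stock mid [442.6   88.05] heel [459.44   37.638]
```

View pics/t2.png

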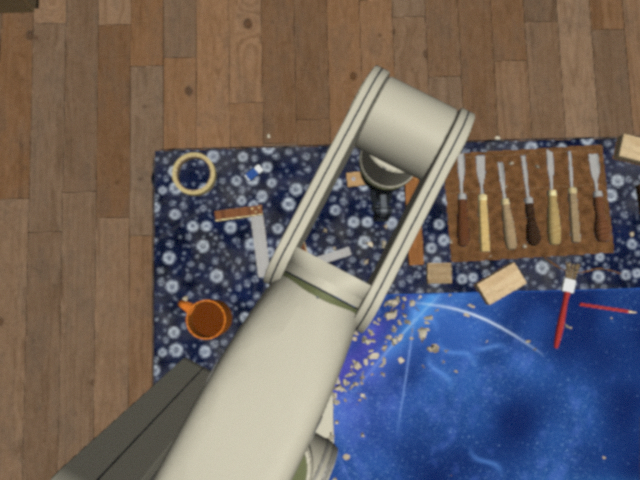

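```bash
python3 - <<'E'
from h import *
crop("t2",205,190,285,290,6,"t2s")
E
```

```text
(no output)
```

View pics/t2s.png

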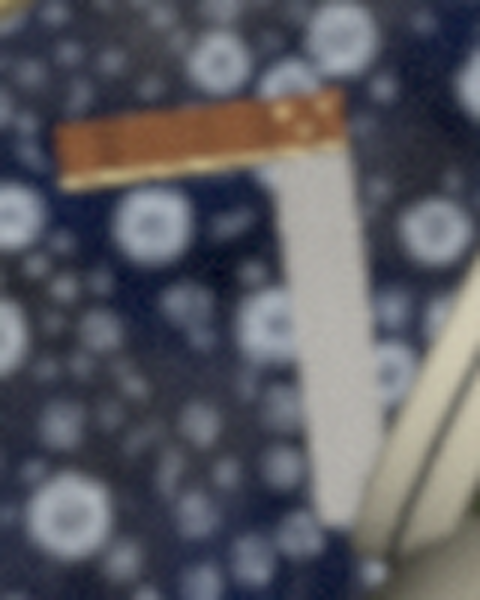

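```bash
cat > fits.py <<'E'
from h import *
from scipy.optimize import least_squares
P={'a':[-53,57,17],'b':[-53,79,17],'c':[52,79,17],'d':[52,57,17],'e':[52,-79,10],'f':[24,-79,10],'g':[24,57,10]}
def fit(obs,x0=(375,80,-1.457),zo=0.):
    # obs list of (name,s,T,keys,px)
    def X(p,k):
        q=np.array([P[i] for i in k],float); c,n=np.cos(p[2]),np.sin(p[2]); q[:,:2]=q[:,:2]@np.array([[c,-n],[n,c]]).T+p[:2]; q[:,2]+=zo; return q
    f=lambda p:np.concatenate([(proj(n,s,X(p,k),T)-px).ravel() for n,s,T,k,px in obs])
    g=least_squares(f,x0,x_scale=[1,1,.01],loss='soft_l1'); a=g.x[2]; R=np.array([[np.cos(a),-np.sin(a)],[np.sin(a),np.cos(a)]])
    print("sq",g.x[:2],np.degrees(a),"mid",R@[0,68]+g.x[:2],"heel",R@[52,79]+g.x[:2]); print(f(g.x).reshape(-1,2).round(1).tolist()); return g.x
if __name__=="__main__":
    np.set_printoptions(precision=2,suppress=True)
    o2=np.array([205,190])
    t=load("t2"); fit([(*t,'badcf',np.array([[56,127],[63,190],[347,148],[343,90],[320,525]])[[0,1,2,3,4]]/6+o2)]) if 0 else fit([(*t,'badcf',np.array([[63,190],[56,127],[347,148],[343,90],[320,525]])[[1,0,2,3,4]]/6+o2)])
E
python3 fits.py
```

```text
sq [373.54  78.9 ] -83.61492335825503 mid [441.12  86.46] heel [457.84  36.01]
[[0.2, 0.3], [0.2, -0.5], [0.0, 0.1], [-0.6, -0.0], [0.0, 0.2]]
```

```bash
python3 -m crank '{"slide":[[0.04,-0.00125,0.0215],[0.04,-0.00125,0.0215],[0.04,-0.00125,0.0215],[0.04,-0.00125,0.0215],[0.04,-0.00125,0.0215],[0.04,-0.00125,0.0215],[0.04,-0.00125,0.0215],[0,0,0]],"twist":[0,0,0,0,0,0,0,-0.114]}' 0 60
python3 -m crank '{"slide":[[0,0,0],[0,0,0],[0,0,0]],"twist":[0,0,0]}'
python3 - <<'E'
from h import *
s,T=snap("wrist","w3"); print(T[:3,3])
E
```

```text
time: 2.0
tool_pos: [438.0, 93.2, 107.1]
tcp_rot: [-179.7, -0.1, 96.8]
ft_force: [-0.0, -0.9, -1.0]
finger_gap: 85.3
time: 2.3
tool_pos: [441.8, 87.8, 111.4]
tcp_rot: [179.9, 0.0, 96.4]
ft_force: [0.7, -0.4, -0.1]
finger_gap: 85.6
[441.83195714  87.78321689 111.37680673]
```

View pics/w3.png

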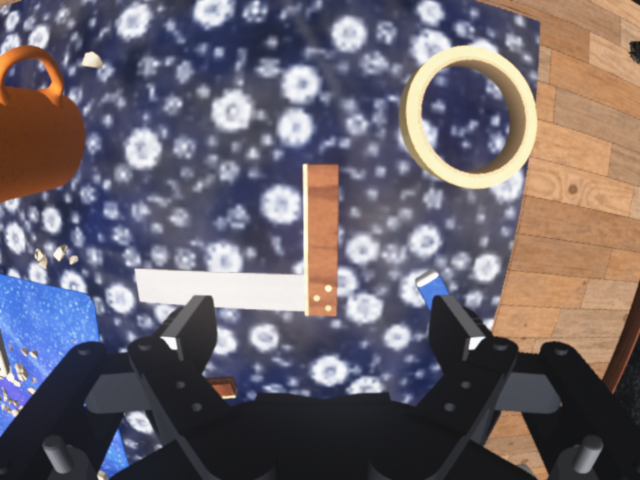

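```bash
python3 - <<'E'
from h import *
crop("w3",120,150,360,330,3.3,"w3c")
n,s,T=load("w3"); print(topl(n,s,[[417,280],[436,272],[450,295]],13,T))
E
```

```text
[[511.2061014   68.70259725  13.        ]
 [524.15797171  75.98203527  13.        ]
 [538.94489565  59.35865153  13.        ]]
```

View pics/w3c.png

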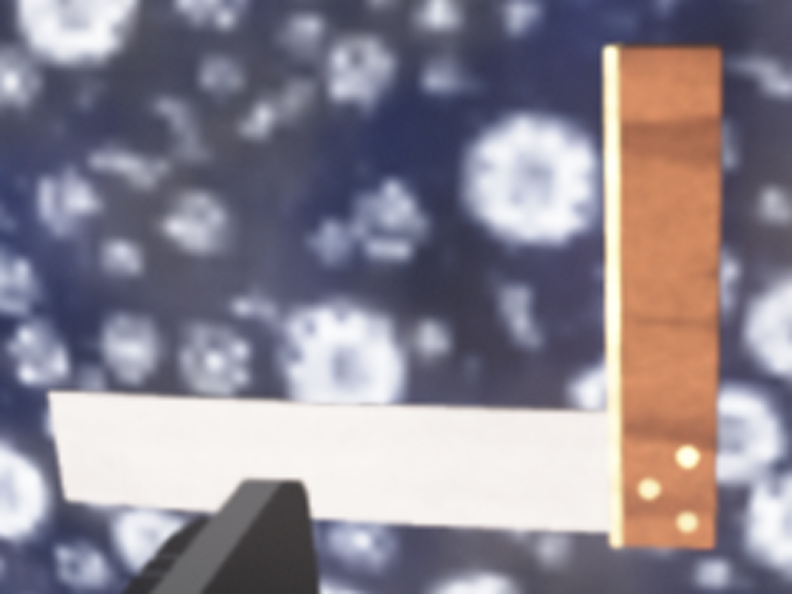

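```bash
python3 - <<'E'
from fits import *
np.set_printoptions(precision=2,suppress=True)
o2=np.array([205,190])
t=load("t2"); w=load("w3"); ot=(*t,'badcf',np.array([[56,127],[63,190],[347,148],[343,90],[320,525]])/6+o2)
ow=(*w,'abcdef',np.array([[604,46],[721,46],[714,548],[611,548],[68,500],[50,392]])/3.3+[120,150])
fit([ow]);fit([ot,ow])
E
```

```text
sq [373.23  81.47] -84.26342372482098 mid [440.89  88.26] heel [457.04  37.62]
[[1.8, -0.3], [1.0, 0.1], [-0.2, -0.5], [-0.1, -0.8], [-5.9, 2.0], [-5.8, 1.3]]
sq [373.23  81.04] -84.06147502600213 mid [440.86  88.08] heel [457.18  37.5 ]
[[-0.5, 0.2], [-0.5, -0.5], [-0.7, 0.4], [-1.3, 0.3], [-1.2, 0.5], [1.4, 0.1], [0.6, 0.3], [-0.0, -0.3], [0.1, -0.5], [-5.6, 2.8], [-5.7, 2.2]]
```

```bash
python3 -m crank '{"slide":[[0,-0.001,0.03],[0,0,0.03],[0,0,0.025],[0,0,0.010],[0,0,0.006],[0,0,0],[0,0,0],[0,0,0]],"twist":[0,0,0,0,0,0,0,0]}' 0.45 60
python3 - <<'E'
from h import *
s,T=snap("wrist","w4"); print(status.sense())
E
```

```text
time: 3.15
tool_pos: [441.5, 88.0, 11.1]
tcp_rot: [179.9, 0.0, 96.5]
ft_force: [0.6, 0.2, -0.2]
finger_gap: 46.9
{'time': 3.2, 'joint_pos': array([ 4.74230614e+00, -2.40574939e+00,  1.20020804e+02, -3.41181253e-04,
        6.22632325e+01, -1.78359395e+00]), 'qd': array([ 0.12765371,  0.21657256,  0.38472665, -0.04457933, -0.13705329,
       -0.14302466]), 'joint_efforts': array([-4.89066099e-02, -3.97130835e+01, -4.19822431e+01, -2.91190612e-03,
        3.31149742e-03,  2.83051195e-03]), 'tool_pos': array([441.32260873,  87.98536043,  10.97598689]), 'tcp_rot': array([1.79878356e+02, 4.09041338e-03, 9.65260542e+01]), 'ft_force': array([-0.36328177, -0.65086811, -0.55304993]), 'wrist_torque': array([-0.03471056,  0.01313982, -0.03250643]), 'finger_gap': 46.96562560423568}
```

View pics/w4.png

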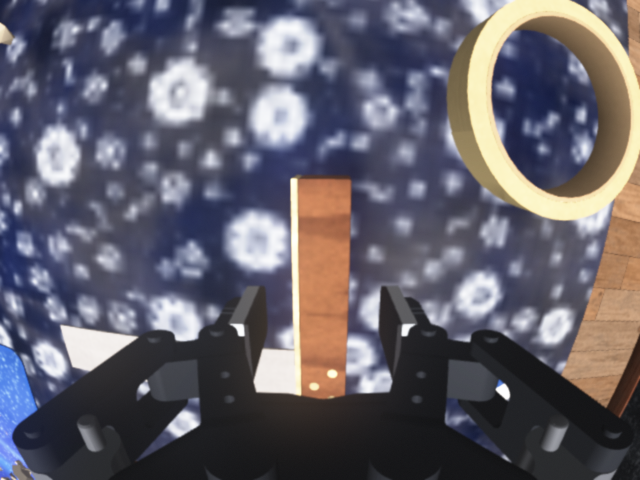

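The stock, (295–350, 180–395), sits centred between the open fingers at (265) and (385). I'll lower 1 mm, grip, and lift slightly.

```bash
python3 -m crank '{"slide":[[0,0,0.001],[0,0,0],[0,0,0],[0,0,0],[0,0,0],[0,0,0],[0,0,0],[0,0,0]],"twist":[0,0,0,0,0,0,0,0]}' 1 90
python3 -m crank '{"slide":[[0,0,-0.005],[0,0,-0.015],[0,0,-0.02],[0,0,-0.02],[0,0,0],[0,0,0]],"twist":[0,0,0,0,0,0]}'
python3 - <<'E'
from h import *
s,T=snap("wrist","w5"); print(T); snap("scene","s5")
crop("s5",200,130,460,340,3,"s5c")
E
```

```text
time: 4.0
tool_pos: [440.7, 88.0, 9.5]
tcp_rot: [180.0, 0.0, 96.5]
ft_force: [-2.3, -0.4, 5.8]
finger_gap: 19.4
time: 4.6
tool_pos: [440.5, 88.0, 68.7]
tcp_rot: [179.9, -0.0, 96.5]
ft_force: [-0.8, -0.2, -1.8]
finger_gap: 19.4
[[-1.13735874e-01  9.93510620e-01  8.94223022e-04  4.40469687e+02]
 [ 9.93511022e-01  1.13735817e-01  1.13769604e-04  8.79552737e+01]
 [ 1.13261235e-05  9.01360113e-04 -9.99999594e-01  6.87498148e+01]
 [ 0.00000000e+00  0.00000000e+00  0.00000000e+00  1.00000000e+00]]
```

View pics/w5.png

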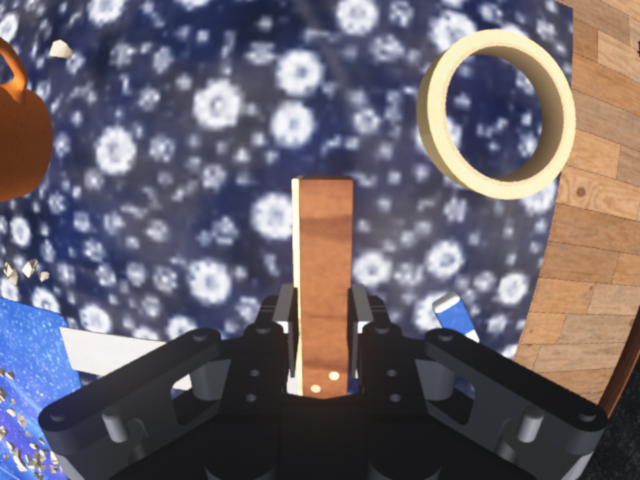

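View pics/s5c.png

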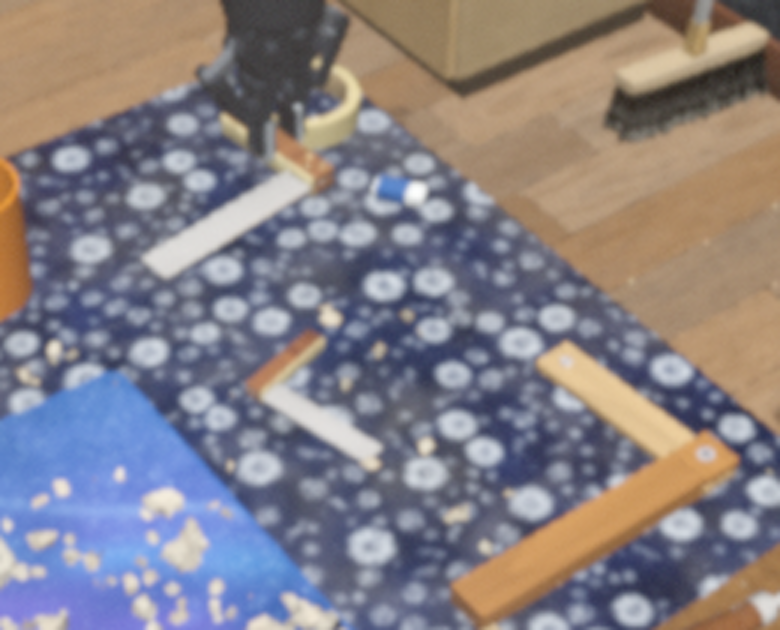

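Gripped level (gap 19.4 mm). Now I'll carry it to a standoff inside the corner.

```bash
python3 -m crank '{"slide":[[-0.042,-0.0002,0],[-0.042,-0.0002,0],[-0.042,-0.0002,0],[-0.042,-0.0002,0],[-0.042,-0.0002,0],[-0.042,-0.0002,0],[-0.03,0,0],[-0.012,0,0]],"twist":[0,0,0,0,0,0,0,0.026]}'
python3 -m crank '{"slide":[[0,0,0],[0,0,0],[0,0,0]],"twist":[0,0,0]}'
python3 - <<'E'
from h import *
s,T=snap("wrist","w6"); print(T[:3,3]); snap("scene","s6"); snap("top","t6")
crop("s6",230,180,490,390,3,"s6c")
E
```

```text
time: 5.5
tool_pos: [471.7, -206.6, 67.4]
tcp_rot: [-179.9, -0.0, 94.9]
ft_force: [0.4, 0.5, -1.9]
finger_gap: 19.1
time: 5.8
tool_pos: [472.1, -202.7, 68.2]
tcp_rot: [-179.9, -0.1, 95.1]
ft_force: [-0.4, 0.2, -2.0]
finger_gap: 19.6
[ 472.10954468 -202.73261426   68.19038708]
```

View pics/w6.png

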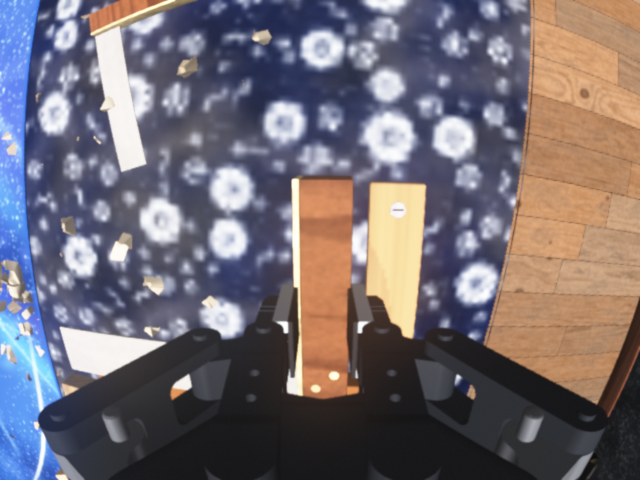

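View pics/s6c.png

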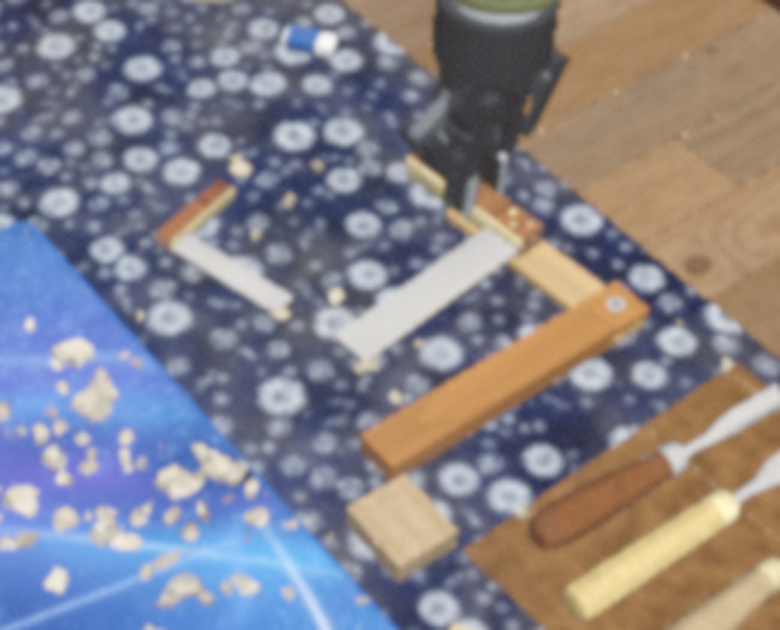

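```bash
python3 - <<'E'
from h import *
from fitc import model
np.set_printoptions(precision=1,suppress=True)
t=load("t1"); c=np.array([[430,491],[528,491],[528,574],[430,574]])/4+[320,140]
crop("t1",395,240,465,300,9,"t1o"); crop("s6",320,310,400,390,7,"s6o")
print("offcut z18?",topl("top",t[1],c,18))
s=load("s6"); print("scene",topl("scene",s[1],np.array([[347,513],[403,475],[458,533],[400,577],])/3+[230,180],18))
for b in (.078,0,-.01): print(b,model([505.5,-283.7,.0874,b])[1][[0,3],:2].ravel())
E
```

```text
offcut z18? [[ 320.7 -324.5   18. ]
 [ 319.4 -377.8   18. ]
 [ 274.3 -375.6   18. ]
 [ 275.6 -322.5   18. ]]
scene [[ 271.4 -328.    18. ]
 [ 316.4 -325.6   18. ]
 [ 315.9 -377.7   18. ]
 [ 268.5 -381.6   18. ]]
0.078 [ 316.7 -284.2  317.  -316.2]
0 [ 316.2 -300.3  319.  -332.2]
-0.01 [ 316.3 -302.4  319.4 -334.2]
```

View pics/t1o.png

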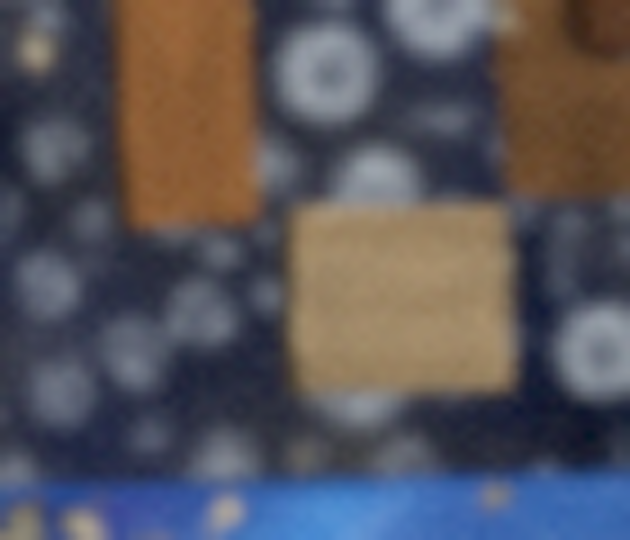

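View pics/s6o.png

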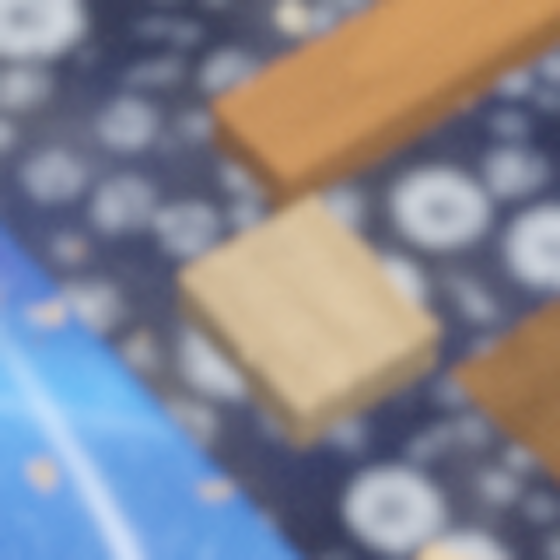

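```bash
python3 - <<'E'
from h import *
np.set_printoptions(precision=1,suppress=True)
s=load("s6"); f=lambda p:np.array(p)/7+[320,310]
print("scene stud end (in,out)",topl("scene",s[1],f([[214,103],[284,192]]),18))
print("scene offcut (nearL, near corner, R)",topl("scene",s[1],f([[182,274],[312,196],[440,328],[300,432]]),18))
t=load("t1"); g=lambda p:np.array(p)/9+[395,240]
print("top stud end",topl("top",t[1],g([[128,228],[260,222]]),18))
print("top offcut",topl("top",t[1],g([[288,206],[508,203],[520,390],[296,396]]),18))
E
```

```text
scene stud end (in,out) [[ 315.5 -286.1   18. ]
 [ 312.1 -319.9   18. ]]
scene offcut (nearL, near corner, R) [[ 274.4 -325.1   18. ]
 [ 317.2 -325.2   18. ]
 [ 317.3 -376.6   18. ]
 [ 268.6 -380.2   18. ]]
top stud end [[ 316.1 -284.5   18. ]
 [ 316.7 -316.5   18. ]]
top offcut [[ 320.4 -323.4   18. ]
 [ 319.8 -376.6   18. ]
 [ 274.6 -377.3   18. ]
 [ 274.5 -323.3   18. ]]
```

The offcut's near corner, around (320,-323), looks within 2 mm of the stud's swept path. I'll take one close view to settle it before pushing.

```bash
python3 -m crank '{"slide":[[-0.032,-0.015,-0.015],[-0.032,-0.015,-0.015],[-0.032,-0.015,-0.015],[-0.032,-0.015,-0.015],[-0.032,-0.015,-0.015],[-0.03,-0.015,-0.015],[0,0,0],[0,0,0]],"twist":[0,0,0,0,0,0,0,0]}'
python3 -m crank '{"slide":[[0,0,0],[0,0,0]],"twist":[0,0]}'
python3 - <<'E'
from h import *
s,T=snap("wrist","w7"); print(T[:3,3])
E
```

```text
time: 6.75
tool_pos: [399.7, -401.7, 159.2]
tcp_rot: [180.0, 0.0, 95.0]
ft_force: [0.1, 0.6, -2.0]
finger_gap: 19.6
time: 6.95
tool_pos: [399.8, -399.9, 157.9]
tcp_rot: [-180.0, -0.1, 95.1]
ft_force: [0.4, -0.1, -1.9]
finger_gap: 19.1
[ 399.82504321 -399.9084977   157.87711118]
```

View pics/w7.png

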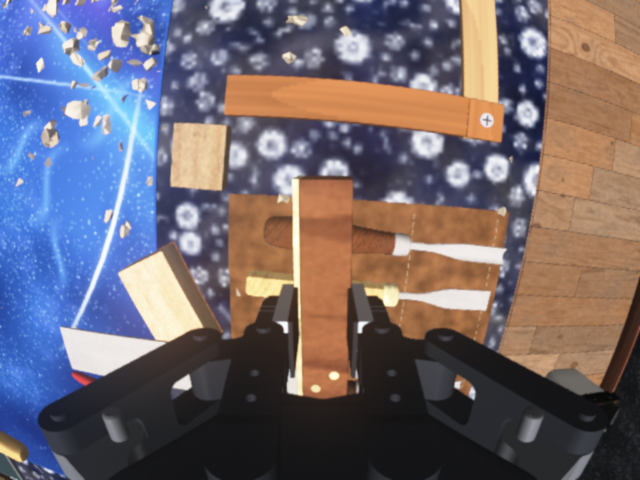

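```bash
python3 - <<'E'
from h import *
from fitc import model
np.set_printoptions(precision=1,suppress=True)
n,s,T=load("w7"); im=cv2.imread("pics/w7.png")
k=7;x0,y0=160,60
c=cv2.resize(im[y0:y0+85,x0:x0+110],None,fx=k,fy=k,interpolation=cv2.INTER_CUBIC)
for b,col in ((.078,(255,255,0)),(0,(0,0,255)),(-.01,(0,255,0))):
    q=model([505.5,-283.7,.0874,b])[1]; e=[q[0]*(1-u)+q[1]*u for u in np.linspace(0,.3,9)][::-1]+[q[0]*(1-u)+q[3]*u for u in np.linspace(0,1,5)]+[q[3]*(1-u)+q[2]*u for u in np.linspace(0,.3,9)]
    p=((proj(n,s,np.array(e),T)-[x0,y0])*k).astype(np.int32); cv2.polylines(c,[p],False,col,1)
cv2.imwrite("pics/w7c.png",c)
E
```

View pics/w7c.png

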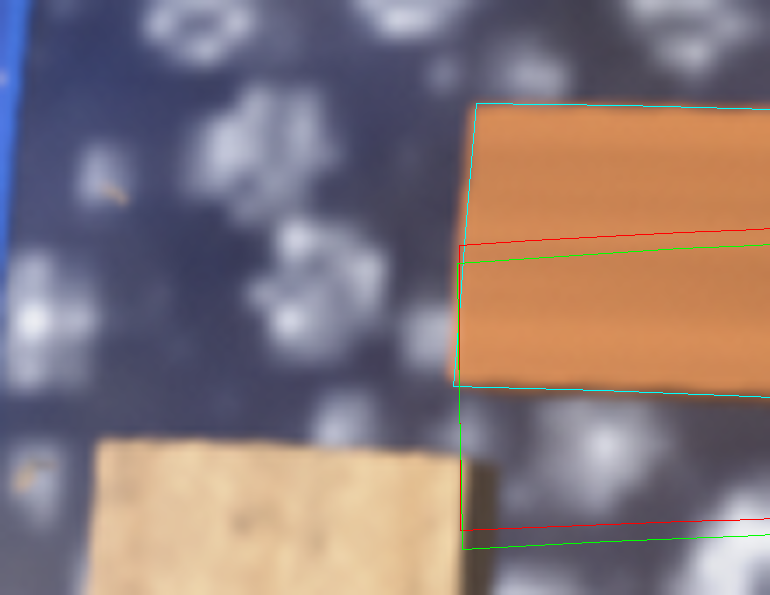

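The end of the stud will pass the offcut's edge within roughly ±1 mm. Stud end is at crop x≈455–460 and the offcut edge at ≈463, at 8 px/mm. That path can't be changed, so I'll push slowly and watch it. Now back to the standoff and lower.

```bash
python3 -m crank '{"slide":[[0.03,0.015,0.01],[0.032,0.015,0.015],[0.032,0.015,0.015],[0.032,0.015,0.015],[0.032,0.015,0.015],[0.032,0.015,0.015],[0,0,0.005],[0,0,0]],"twist":[0,0,0,0,0,0,0,0]}'
python3 -m crank '{"slide":[[0,0,0.02],[0,0,0.02],[0,0,0.012],[0,0,0.004],[0,0,0],[0,0,0]],"twist":[0,0,0,0,0,0]}'
```

```text
time: 7.8
tool_pos: [471.9, -202.5, 67.5]
tcp_rot: [-179.9, -0.1, 95.2]
ft_force: [-0.2, -0.7, -2.2]
finger_gap: 19.3
time: 8.4
tool_pos: [473.1, -204.9, 13.7]
tcp_rot: [179.9, 0.0, 95.0]
ft_force: [-0.3, -0.3, -0.8]
finger_gap: 19.5
```

```bash
python3 -m crank '{"slide":[[0,0,0.002],[0,0,0.001],[0,0,0]],"twist":[0,0,0]}'
python3 -m crank '{"slide":[[0,0,0.001],[0,0,0],[0,0,0]],"twist":[0,0,0]}'
python3 - <<'E'
from h import *
s,T=snap("wrist","w8"); print(T[:3,3],status.sense()["ft_force"]); snap("scene","s8"); crop("s8",310,190,480,390,3,"s8c")
E
```

```text
time: 8.7
tool_pos: [472.7, -204.4, 10.0]
tcp_rot: [180.0, 0.0, 95.0]
ft_force: [0.5, 0.2, -1.8]
finger_gap: 19.5
time: 9.0
tool_pos: [472.8, -204.4, 9.5]
tcp_rot: [180.0, 0.0, 95.1]
ft_force: [-2.1, 0.5, 5.3]
finger_gap: 19.1
[ 472.77869779 -204.39235607    9.52906742] [-1.56707909  1.5175194   5.12980126]
```

View pics/s8c.png

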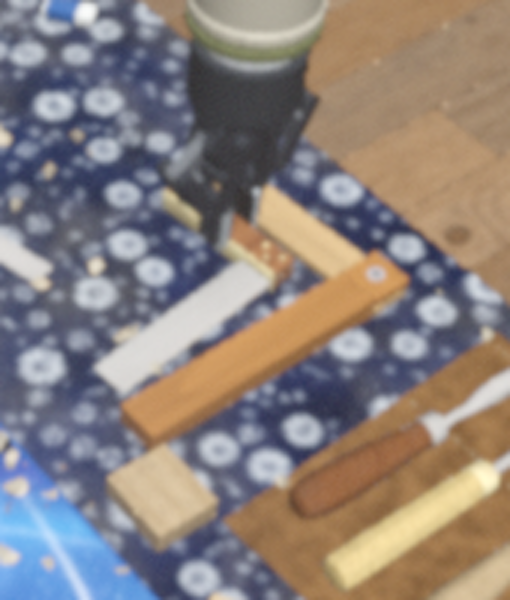

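View pics/w8.png

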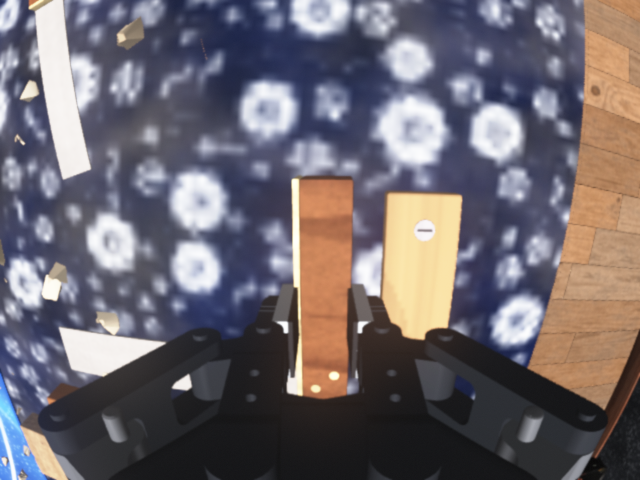

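Square lies flat on the table (5 N down). Now I'll advance toward the plate.

```bash
python3 -m crank '{"slide":[[0,0.004,0],[0,0.004,0],[0,0.003,0],[0,0.001,0],[0,0,0],[0,0,0]],"twist":[0,0,0,0,0,0]}'
python3 -m crank '{"slide":[[0,0.001,0],[0,0,0],[0,0,0]],"twist":[0,0,0]}'
python3 -m crank '{"slide":[[0,0.001,0],[0,0,0],[0,0,0]],"twist":[0,0,0]}'
python3 -m crank '{"slide":[[0,0.001,0],[0,0,0],[0,0,0]],"twist":[0,0,0]}'
```

```text
time: 9.7
tool_pos: [484.9, -203.7, 9.6]
tcp_rot: [180.0, 0.0, 95.1]
ft_force: [-3.3, -1.2, 5.7]
finger_gap: 19.0
time: 10.0
tool_pos: [485.7, -203.6, 9.5]
tcp_rot: [180.0, 0.0, 95.0]
ft_force: [-3.3, 0.3, 6.8]
finger_gap: 19.6
time: 10.3
tool_pos: [486.2, -203.5, 9.5]
tcp_rot: [-180.0, 0.0, 95.1]
ft_force: [-6.8, -0.9, 7.4]
finger_gap: 19.2
time: 10.6
tool_pos: [486.4, -203.5, 9.5]
tcp_rot: [-179.9, 0.0, 95.0]
ft_force: [-10.8, -1.0, 12.4]
finger_gap: 19.4
```

Plate contact. Now slide along the plate towards the stud.

```bash
python3 -m crank '{"slide":[[-0.004,0,-0.0005],[-0.005,0,0],[-0.004,0,0],[-0.001,0,0],[0,0,0],[0,0,0]],"twist":[0,0,0,0,0,0]}'
python3 - <<'E'
from h import *
s,T=snap("wrist","w9"); x=status.sense(); print(x["ft_force"],x["wrist_torque"]); snap("scene","s9"); crop("w9",270,150,480,350,3,"w9c");crop("s9",310,190,480,390,3,"s9c")
E
```

```text
time: 11.2
tool_pos: [487.3, -215.1, 9.4]
tcp_rot: [-179.8, -0.2, 95.0]
ft_force: [-9.7, 9.2, 13.9]
finger_gap: 19.3
[-9.07189955  9.85299306 13.54604704] [ 1.58237634  1.84512952 -0.17661138]
```

View pics/w9c.png

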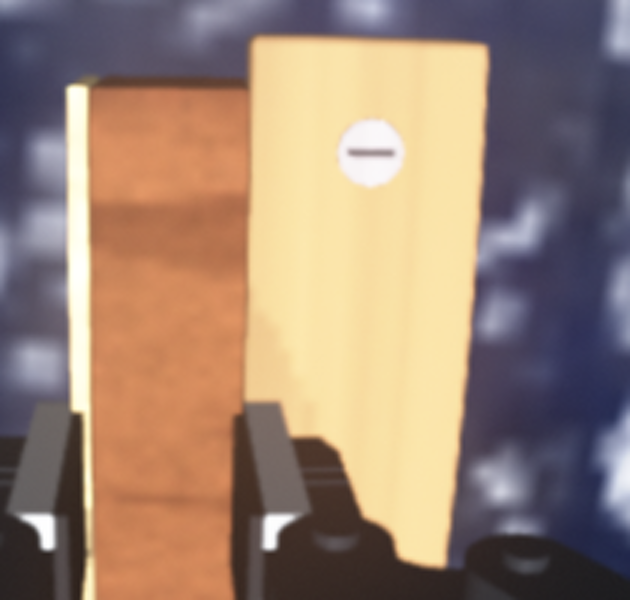

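View pics/s9c.png

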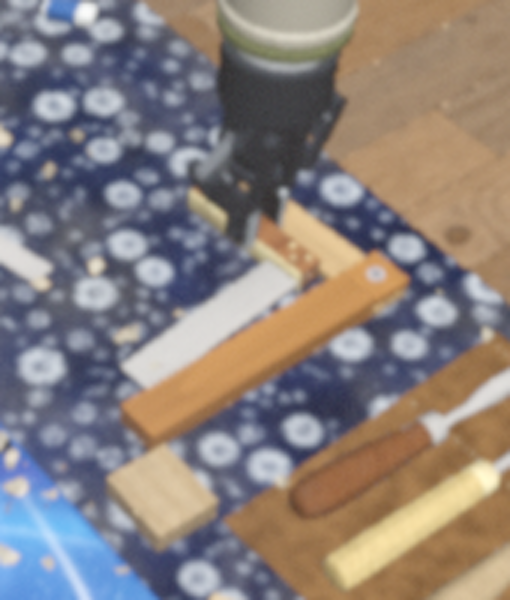

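```bash
python3 -m crank '{"slide":[[0,0,-0.0008],[0,0,0],[0,0,0]],"twist":[0,0,0]}'
python3 -m crank '{"slide":[[-0.002,0,0],[-0.001,0,0],[-0.001,0,0],[0,0,0],[0,0,0]],"twist":[0,0,0,0,0]}'
python3 -m crank '{"slide":[[-0.001,0,0],[-0.001,0,0],[-0.001,0,0],[-0.001,0,0],[0,0,0],[0,0,0]],"twist":[0,0,0,0,0,0]}'
```

```text
time: 11.6
tool_pos: [487.3, -215.7, 9.5]
tcp_rot: [-179.8, -0.1, 95.1]
ft_force: [-6.5, 4.7, 4.5]
finger_gap: 19.6
time: 12.1
tool_pos: [487.6, -219.7, 9.5]
tcp_rot: [-179.8, -0.2, 95.0]
ft_force: [-6.1, 5.3, 4.1]
finger_gap: 19.3
time: 12.7
tool_pos: [487.9, -223.1, 9.5]
tcp_rot: [-179.8, -0.2, 95.0]
ft_force: [-7.5, 8.5, 7.3]
finger_gap: 19.1
```

```bash
python3 -m crank '{"slide":[[-0.001,0,0],[-0.001,0,0],[-0.001,0,0],[-0.001,0,0],[0,0,0],[0,0,0]],"twist":[0,0,0,0,0,0]}'
python3 - <<'E'
from h import *
s,T=snap("wrist","w10"); x=status.sense(); print(x["ft_force"],x["wrist_torque"]); snap("scene","s10"); crop("w10",270,150,480,350,3,"w10c");crop("s10",310,190,480,390,3.5,"s10c")
E
```

```text
time: 13.3
tool_pos: [488.2, -227.1, 9.5]
tcp_rot: [-179.8, -0.2, 95.0]
ft_force: [-6.7, 7.4, 6.8]
finger_gap: 19.5
[-6.14914348  7.92430191  6.59724098] [ 1.25762929  1.31202629 -0.15394617]
```

View pics/s10c.png

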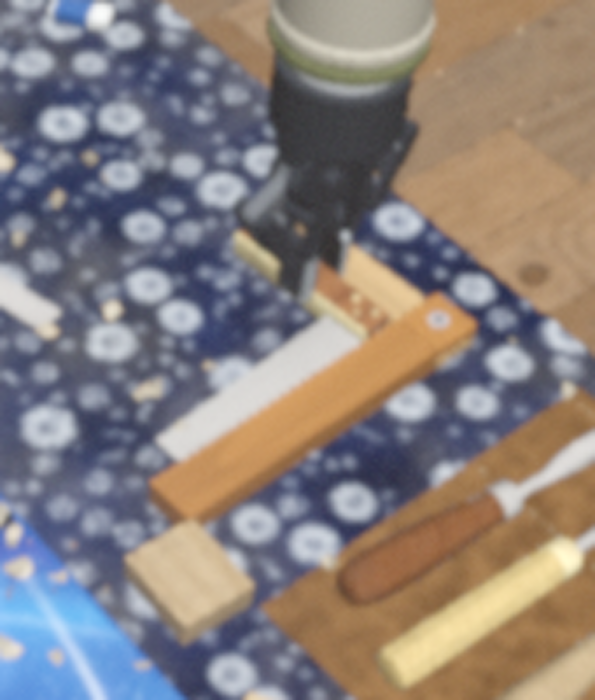

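View pics/w10c.png

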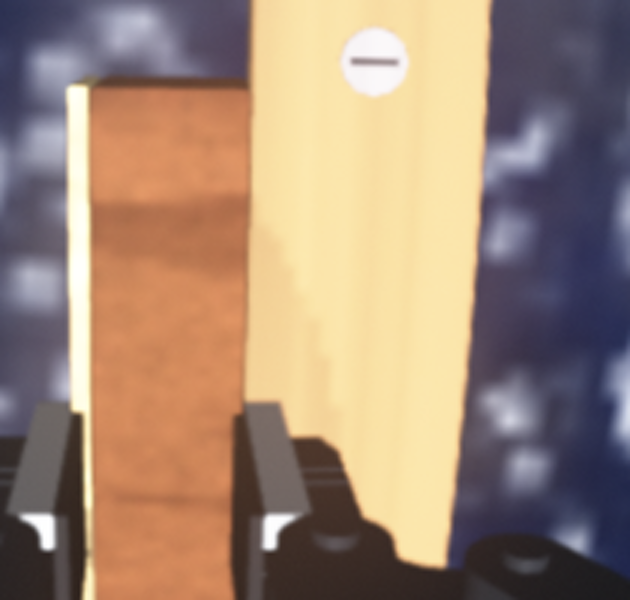

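```bash
python3 -m crank '{"slide":[[-0.001,0,0],[-0.001,0,0],[-0.001,0,0],[-0.001,0,0],[0,0,0],[0,0,0]],"twist":[0,0,0,0,0,0]}'
python3 - <<'E'
from h import *
s,T=snap("top","t11"); snap("scene","s11"); crop("t11",395,150,465,300,4,"t11c");crop("s11",310,190,480,390,3.5,"s11c")
E
```

```text
time: 14.0
tool_pos: [488.5, -231.0, 9.5]
tcp_rot: [-179.8, -0.2, 95.0]
ft_force: [-7.9, 7.6, 6.8]
finger_gap: 19.5
```

View pics/s11c.png

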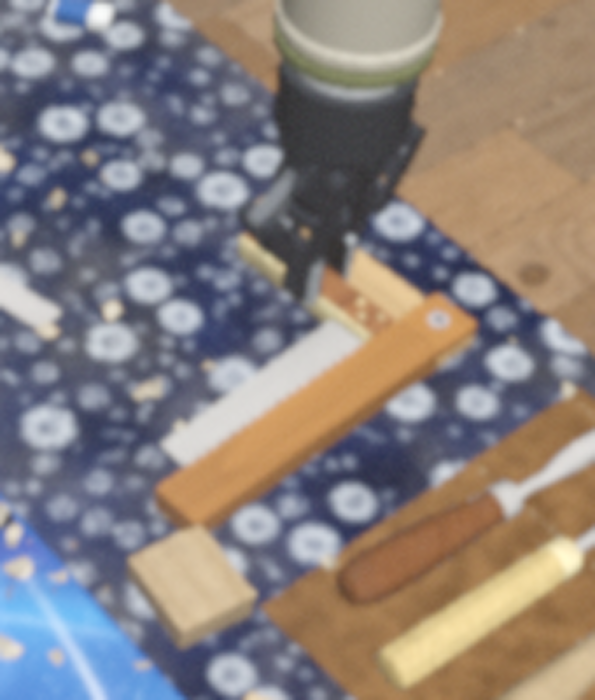

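View pics/t11.png

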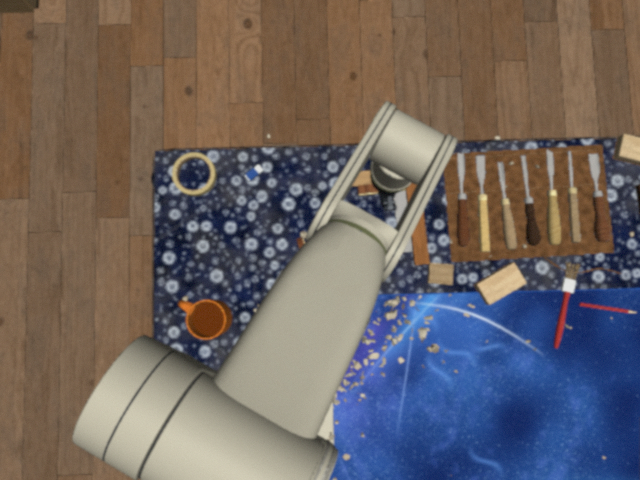

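```bash
python3 - <<'E'
from h import *
a=[cv2.imread(f"pics/{n}.png")[305:385,320:400] for n in("s8","s10","s11")]
cv2.imwrite("pics/cmp.png",cv2.resize(np.hstack(a),None,fx=3.3,fy=3.3,interpolation=cv2.INTER_CUBIC))
a=[cv2.imread(f"pics/{n}.png")[240:300,400:470] for n in("t1","t11")]
cv2.imwrite("pics/cmpt.png",cv2.resize(np.hstack(a),None,fx=5.5,fy=5.5,interpolation=cv2.INTER_CUBIC))
E
```

```text
(no output)
```

View pics/cmp.png

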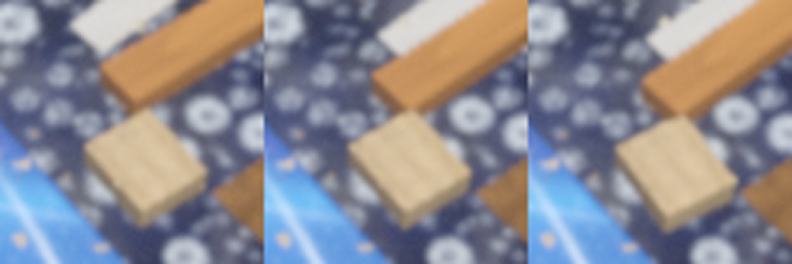

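View pics/cmpt.png

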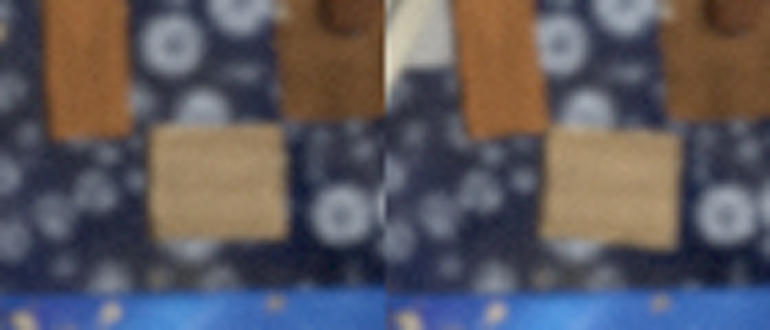

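The stud's end corner has nudged the offcut by about 1–2 mm, which the stud's only possible path forces. About 2 mm of travel is left, so I'll continue in fine steps.

```bash
python3 -m crank '{"slide":[[-0.0005,0,0],[-0.0005,0,0],[0,0,0],[0,0,0]],"twist":[0,0,0,0]}'
python3 -m crank '{"slide":[[-0.0005,0,0],[-0.0005,0,0],[0,0,0],[0,0,0]],"twist":[0,0,0,0]}'
python3 - <<'E'
from h import *
x=status.sense(); print(x["ft_force"],x["wrist_torque"]); s,T=snap("top","t12"); snap("scene","s12"); snap("wrist","w12"); crop("t12",395,150,465,300,4,"t12c");crop("s12",340,250,460,350,6.5,"s12c");crop("w12",0,300,220,470,3.5,"w12c")
E
```

```text
time: 14.5
tool_pos: [488.6, -231.8, 9.5]
tcp_rot: [-179.8, -0.2, 95.0]
ft_force: [-6.9, 7.7, 6.8]
finger_gap: 19.3
time: 14.9
tool_pos: [488.6, -232.0, 9.5]
tcp_rot: [-179.8, -0.3, 95.1]
ft_force: [-7.2, 13.0, 9.2]
finger_gap: 19.4
[-7.16672856 12.95555879  9.18413957] [ 2.05409893  1.35865118 -0.17807993]
```

View pics/s12c.png

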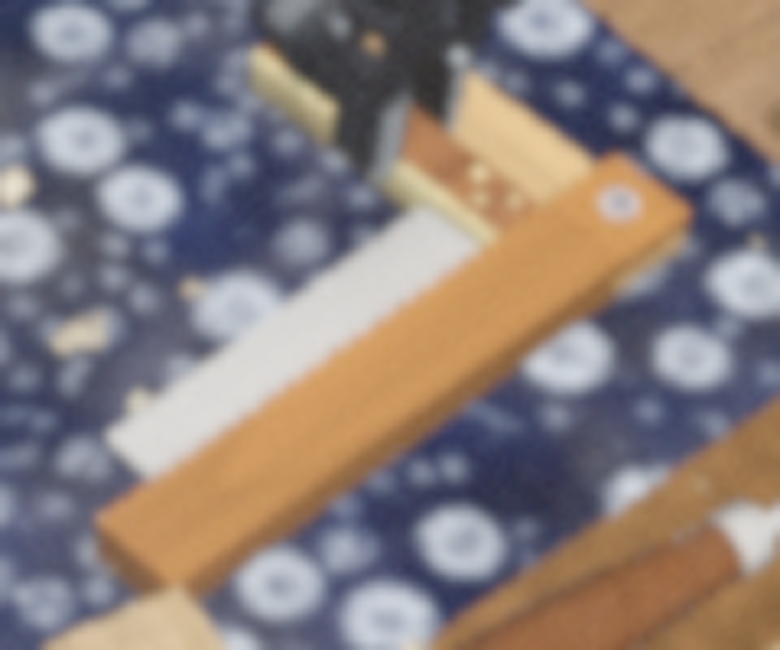

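View pics/t12c.png

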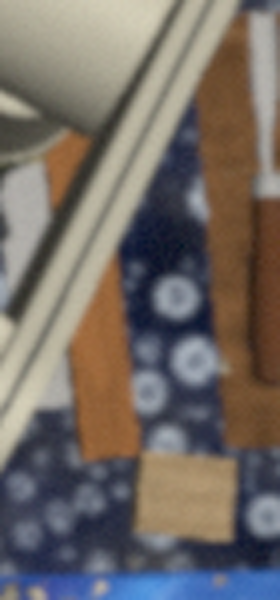

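View pics/w12c.png

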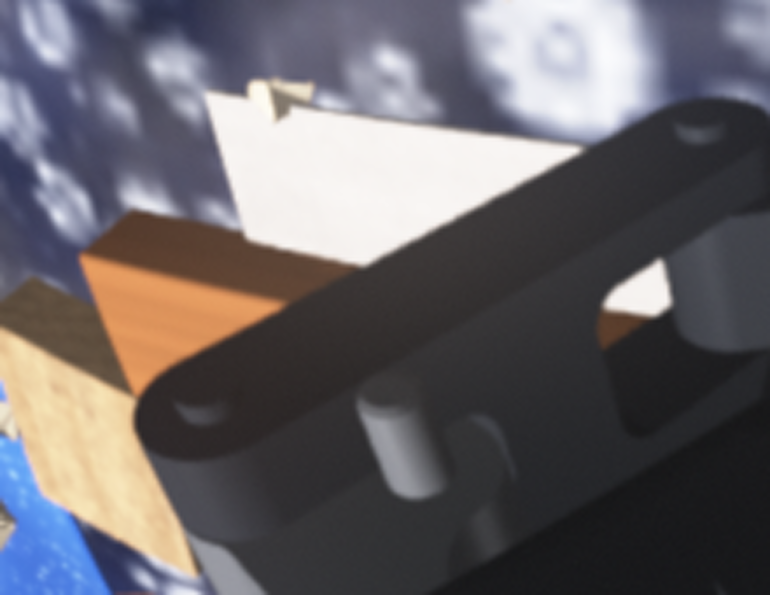

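```bash
python3 -m crank '{"slide":[[-0.0004,0.0004,0],[0,0.0004,0],[0,0,0],[0,0,0],[0,0,0]],"twist":[0,0,0,0,0]}'
python3 -m crank '{"slide":[[0,0,0],[0,0,0],[0,0,0],[0,0,0],[0,0,0]],"twist":[0,0,0,0,0]}'
python3 - <<'E'
from h import *
from fitc import model
x=status.sense(); print(x["ft_force"],x["wrist_torque"],x["tool_pos"]); n,_=snap("scene","s13"); snap("wrist","w13")
s=n; np.set_printoptions(precision=1,suppress=True)
def line(im,pts): pass
k=6.5;x0,y0=340,250
c=cv2.resize(cv2.imread("pics/s13.png")[y0:y0+100,x0:x0+120],None,fx=k,fy=k,interpolation=cv2.INTER_CUBIC)
for b,col in ((0.02,(255,255,0)),(0,(0,0,255))):
    q=model([505.5,-283.7,.0874,b])[1]; p=((proj("scene",s,q)-[x0,y0])*k).astype(np.int32); cv2.polylines(c,[p],True,col,1)
# square at home
a=.0874; R=np.array([[np.cos(a),-np.sin(a)],[np.sin(a),np.cos(a)]])
h=lambda q,z:np.c_[np.array(q,float)@R.T+[505.5,-283.7],np.full(len(q),z)]
for q,z in (([[-22,28],[-158,28],[-158,0]],10.),([[0,0],[0,105],[-22,105],[-22,0]],17.)):
    p=((proj("scene",s,h(q,z))-[x0,y0])*k).astype(np.int32); cv2.polylines(c,[p],False,(0,255,0),1)
cv2.imwrite("pics/s13c.png",c); crop("w13",270,150,480,350,3,"w13c")
E
```

```text
time: 15.55
tool_pos: [488.7, -232.1, 9.4]
tcp_rot: [-179.7, -0.3, 95.1]
ft_force: [-11.9, 14.3, 12.8]
finger_gap: 19.1
time: 16.05
tool_pos: [488.7, -232.1, 9.4]
tcp_rot: [-179.7, -0.3, 95.1]
ft_force: [-11.5, 13.8, 14.0]
finger_gap: 19.2
[-11.53848575  13.83267601  14.04426571] [ 2.26157605  2.10932626 -0.18113896] [ 488.66045939 -232.090441      9.41959009]
```

View pics/s13c.png

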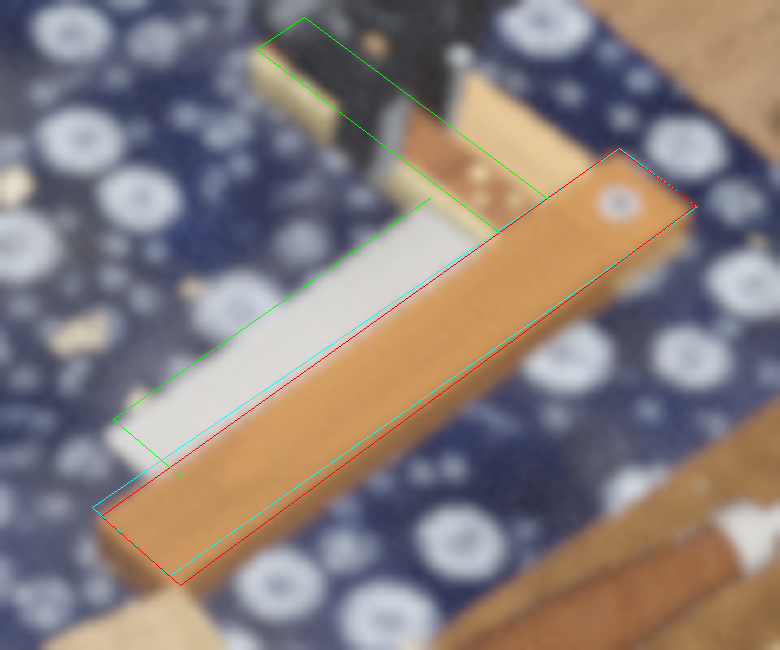

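View pics/w13c.png

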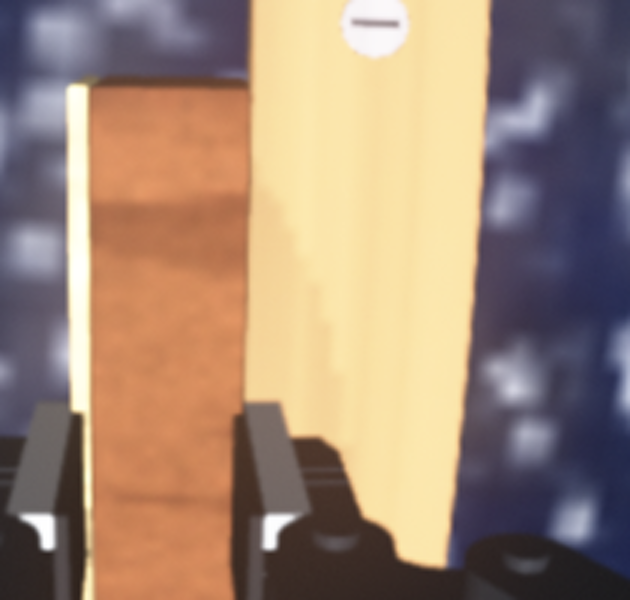

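Forces are steady at about 12 N on the plate and 14 N on the stud, with no creep over 0.5 s. In the picture the stud lies on the square-to-plate outline (red, crop (100,515)–(620,150)), and the stock's back meets the plate with no gap at (250,90–400). Handing in.

```bash
python3 - <<'E'
from h import *
from bench import hand_in
np.set_printoptions(precision=1,suppress=True)
s,_=snap("top","t14"); crop("t14",395,240,465,300,9,"t14o")
print(hand_in())
E
```

```text
the job is handed in; nothing more can be done
None
```

View pics/t14o.png

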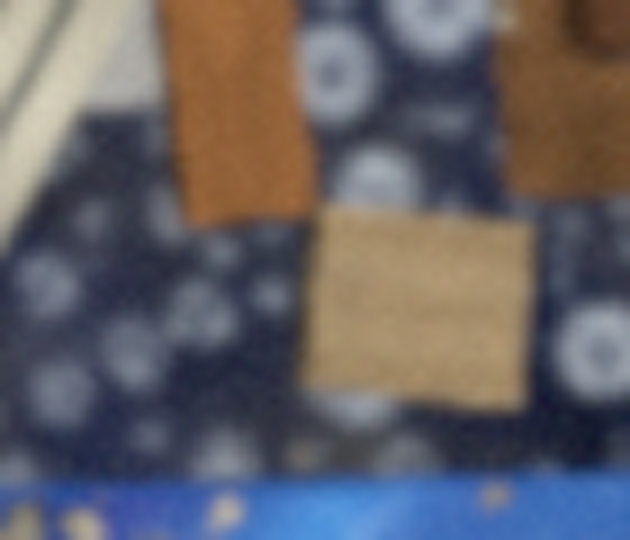

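The larger square is pressed home in the corner and the stud is out square, but the offcut did not stay untouched. The end of the stud brushed its corner on the way out.

- **What I did:** I gripped the larger square by its stock and laid it flat inside the corner. I pressed its back onto the plate, then slid it along until the blade had pushed the stud out. I handed in at about 16 s, still gripping and pressing.
- **Pressure:** at the end it pushed with about 12 N on the plate and 14 N on the stud, plus 14 N down on the table. Position and forces were steady over the last half second.
- **Fit:** the pictures show no gap between the stock's back and the plate. The stud lies on its predicted square outline to within about 2 mm of calibration error. I could not see the blade's contact edge itself, because the stud hides it. Flush there is inferred from the hard stop and the force jump from 8 to 13 N.
- **Offcut (this check failed):** the stud's end pushed it about 2–3 mm and turned it a few degrees. Its corner sat about 1 mm inside the stud's only possible path, and I had seen that risk before pushing. The tape roll and eraser were never touched.

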